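Nudge a bush home in a three-point gauge nest at the parts-store checking bench

ROBOT

A 7-joint arm with a two-finger parallel gripper is mounted at the origin on the work surface. World frame = base frame: x ahead of the robot, y to its left, z up, the work surface at z = 0. Lengths are in mm, angles in rad, forces in N, time in s.
With the tool pointing down it reaches from about 400 to 875 mm from the base axis. Payload 19.3 kg.
Tool frame: the origin (TCP) lies at the very end of the fingers, on their centre line; the grasp point (between the pads) lies 19 mm behind it (grip_point_offset is the z of the grasp point in the tool frame, in mm); z points along the fingers, x is the direction in which the jaws open and shut, and the axes are right-handed (so a half turn about z gives the same grasp; the last joint's range is limited). The gripper opens to 85 mm and grips with 20 to 120 N. Pads are 22 mm wide; open, the fingers measure 114 mm over their backs; the gripper's body (76 mm by 85 mm) begins 54 mm behind the grasp point. The pads swing forward as they close: fully open they stand 13 mm farther back than shut.
Start: joints at [1.1, 0.521, -0.036, 1.599, 0.021, 1.021, -0.113], TCP at [243.819, -575.471, 231.291] pointing down, gripper open.
Joint ranges: [-2.91, 2.91], [-0.3, 2.13], [-1.5, 1.42], [0.17, 2.43], [-1.26, 4.41], [0.16, 1.93], [-2.52, 2.52]. Speed limits (rad/s): [1.89, 1.89, 2.39, 2.39, 3.01, 3.01, 3.01].

INTERFACE

Orientations are given as a 3x3 rotation matrix whose columns are the frame's x, y, z axes.
In Python, from workcell import movep, movel, goto_joints, open_gripper, clamp, wait, inverse_kinematics, read_state, camera, PlanningError, finish_job, grip_point_offset gives the robot as it stands. Calls block until the motion is done:
- movep(position, orientation): joint-space move of the TCP to a pose.
- movel(position, frame=None, max_speed=150, guard=None): straight line of the TCP; frame=None keeps the orientation; max_speed is the mean speed in mm/s. With guard (N) it stops when the force on the tool has changed by that much, and returns True; else False.
- goto_joints(angles): joint-space move.
- open_gripper() and clamp(): open the fingers fully, or close them until they stop; the grip force is fixed at half the most.
- wait(seconds).
- inverse_kinematics(position, orientation): joint angles nearest the present ones, or None.
- read_state(): the state.
- camera(name): name is "side" or "top" or "wrist"; returns a dict with "image" (384x512x3 uint8, blue, green, red), "range_z" (384x512 float32, mm along the optical axis (not along the pixel's ray), 0 where there is no reading), "fx", "fy", "cx", "cy" (pixels), "cam_to_world" (4x4, takes a point from camera to world coordinates). Camera axes: x right, y up, looking along -z (the intrinsics and any distortion apply to the point x, -y, -z); pixel columns grow to the right and rows downward; lengths in mm; the calibration is good to about 2 mm. A picture is of the moment at which its call begins.
A pose or a line that the arm cannot do raises PlanningError and nothing moves.
- finish_job(): hands the job in, once; it reports no verdict.
The state is a dict: "time": time; "qpos": joint angles; "qvel": joint speeds; "joint_efforts": joint torques, N m; "eef_pos": TCP position; "tool_rot": TCP orientation; "ft_force": force on the tool from outside, world axes, zero at the start; "torque": the same for the moment, N m; "finger_gap": finger opening in mm.
Only numpy, scipy, OpenCV 4.12 (cv2) and the standard library are available. Lean on these libraries where they do the work, as an engineer would, in place of code of your own. Each camera call takes 0.05 s, during which the arm holds its last target. There are 200 camera calls.

TASK

Take the middle-sized bush of the three round steel parts on the cardboard pad, stand it on the open end of the gauge plate against the rail, short of the sprung roller, and let go of it there. Then nudge it along the rail, past the roller, until it sits fully home, touching the rail, the end stop and the roller all three, and move clear. Be gentle: never load the rail or the end stop with more than 12 N, and leave everything else where it stands.

Things in the scene. Friction and masses are not known exactly. Their poses are not given: they have to be found in the camera images.
- bush_c (a point): Centre (half-way up) of the bush to be gauged: a plain upright steel cylinder, 44 mm in diameter, 36 mm tall, with a dark 12 mm bore mark on top, about 0.4 kg. It starts standing on the cardboard pad in a row with the two other round parts, which of the three places varies. It must stay upright (its z axis up); its yaw means nothing.
- flange_c (a point): Centre of a wide flat steel ring, 64 mm in diameter, 14 mm tall, on the pad: leave alone.
- pin_c (a point): Centre of a slim tall steel sleeve, 26 mm in diameter, 52 mm tall, on the pad: leave alone.
- pad: Thin fixed cardboard pad, 110 mm along its x by 310 mm along its y, 3 mm thick, origin at the centre of its underside. The three round parts stand in a row along its y axis at about -100, 0 and +100 mm, so there is free room on their x sides.
- nest: The gauge, fixed: a dark steel plate, nest x from -105 to +75 mm, y from -47.5 to +67.5 mm, its top 12 mm above the origin on its underside. The open end is at -x; parts slide along +x. A bush against the rail has its centre at nest y = 0; it meets the roller at about x = -31 mm, passes its peak at -9 mm and is home somewhere from -5 to +10 mm, wherever the stop was set.
- entry (a point): Point on the plate's top (nest x = -65, y = 0 mm) under a bush that stands against the rail, clear of the roller; 20 mm either way along the rail is as good. A bush stood off the rail by some mm should be nudged across to the rail first: otherwise it catches on the roller.
- rail: Fixed straight steel guide rail along the nest's x, 118 mm long, 12 mm wide, oiled, rising 24 mm above the plate; origin at the middle of its foot, on the plate's top. It runs from nest x = -95 to +23 mm; its guiding face (towards +y) is at nest y = -22 mm.
- stop: End stop: a fixed aluminium block, 18 mm (x) by 26 by 29 mm, origin under its centre at nest x = +45 mm, and a round-nosed steel pin (6 mm radius, along nest x, 20 mm above the plate) that points from it to nest -x. The pin is screwed in or out for each batch: its tip is 13 to 28 mm short of the origin, not measured, so it must be found by feel. Rigid.
- roller_c (a point): Centre of the sprung roller (crowned, 8 mm radius, 20 mm above the plate's top, free to spin), on the other side of the track from the rail, at nest x = -9 mm.
- roller (a joint): How far the roller is pushed aside, away from the rail (nest +y), m: 0 free (its centre at nest y = +20 mm), 0.016 at most. Its spring gives 2 N at 0, about 2.6 N as a bush passes. Pushing the bush in takes up to about 8 N and less once past the roller, but friction holds it wherever it is left: press it home until the resistance rises steeply. It then stays when let go.
- oil: White-capped bottle, 52 mm in diameter, 130 mm tall, origin under its centre: leave alone.
- jar: Jar, 64 mm in diameter, 80 mm tall: leave alone.
- tape: Roll of clear tape lying flat, 90 mm in diameter, 24 mm tall: leave alone.
- carton: Small closed carton, 90 by 130 by 60 mm: leave alone.
- driver: Screwdriver lying on the bench: leave alone.
There are look-alikes about, which are no part of the job. What is shaped like the part that bears bush_c but red is not meant. Of the things that look like the nest, the larger one is meant.

How it is judged (in metres and radians):
On the way:
1. the bush stands upright on the gauge plate short of the roller (its centre at nest x between -95 and -29 mm), let go (angle between bush_c's own z axis and vertical below 0.05 rad and z of bush_c in the frame of nest between 0.027 and 0.033 m and contact force between the fingers and bush below 0.05 N and x of bush_c in the frame of nest between -0.095 and -0.029 m and y of bush_c in the frame of nest between -0.005 and 0.03 m), for 0.2 s.
At the end, for the whole second after the job is handed in: The bush stands upright on the gauge plate (tilt under 0.05 rad), at rest, let go, its centre at nest y within 2 mm of 0 and x between -8 and +13 mm, with contact force above 0.15 N on each of the rail, the end stop and the roller (contact force between bush and rail above 0.15 N and contact force between bush and stop above 0.15 N and contact force between bush and roller above 0.15 N and angle between bush_c's own z axis and vertical below 0.05 rad and z of bush_c in the frame of nest between 0.027 and 0.033 m and contact force between the fingers and bush below 0.05 N and x of bush_c in the frame of nest between -0.008 and 0.013 m and y of bush_c in the frame of nest between -0.002 and 0.002 m and linear speed of bush below 0.005 m/s); the robot touches nothing.
It fails at once if the rail or the end stop is loaded by the bush with more than 12 N (contact force between bush and stop above 12 N or contact force between bush and rail above 12 N).
It fails at once if the rail or the end stop is struck by the robot with more than 12 N (contact force between any of the arm, the fingers and stop above 12 N or contact force between any of the arm, the fingers and rail above 12 N).
It fails at once if a bystander (other round part, bottle, jar, tape, carton, screwdriver) is moved by more than 15 mm (distance of any of flange_c, pin_c, oil, jar, tape, carton, driver from where it was at the start of the episode above 0.015 m).
It also fails if it takes over 72 s, if anything falls off the work surface, if the arm or the gripper's body presses on something with over 40 N, if the wrist force passes 120 N, or if a joint passes its speed limit or range.

## Working session

There is one attempt and no reset: what is moved stays moved. The work goes in short steps, each a Python script; the robot and the scene stay as the last script left them, time stands still between calls to the robot, and variables do not carry over. Pictures are saved under pics/ and viewed, about 8 in all and at most 12, crops included, and the job is handed in when it is done.

```bash
mkdir -p pics; ls; cat > h.py <<'E'
import numpy as np, cv2
from workcell import *
def pts(c):
    d=c["range_z"]; v,u=np.mgrid[0:d.shape[0],0:d.shape[1]]
    p=np.stack([(u-c["cx"])/c["fx"]*d,-(v-c["cy"])/c["fy"]*d,-d,np.ones_like(d)],-1)
    return (p@np.array(c["cam_to_world"]).T)[...,:3]
E
python3 - <<'E'
from h import *
import pickle
s=read_state(); print(s["time"],s["eef_pos"],s["ft_force"],grip_point_offset)
ims=[]
for n in("top","side"):
    c=camera(n); pickle.dump(c,open(n+".pkl","wb")); ims.append(c["image"]); print(n,c["fx"],c["cx"],c["cy"],np.round(c["cam_to_world"],3).tolist(),[k for k in c])
for n,i in zip(("top","side"),ims): cv2.imwrite(f"pics/{n}0.png",cv2.resize(i,(800,600),interpolation=cv2.INTER_CUBIC))
E
```

```text
pics
0.0 [ 243.71671527 -575.15845008  230.72145848] [-0.04300269 -0.84834167  0.10844415] -18.700000000000003
top 473.3214369480102 260.3571938418274 197.23554176243167 [[-0.012, 0.999, -0.035, 519.431], [-1.0, -0.011, 0.014, 8.211], [0.014, 0.035, 0.999, 1523.388], [0.0, 0.0, 0.0, 1.0]] ['image', 'range_z', 'fx', 'fy', 'cx', 'cy', 'cam_to_world']
side 398.17929401442683 259.2328619855381 188.43659884024228 [[0.986, 0.093, -0.136, 403.196], [-0.165, 0.555, -0.815, -1013.945], [-0.0, 0.826, 0.563, 767.852], [0.0, 0.0, 0.0, 1.0]] ['image', 'range_z', 'fx', 'fy', 'cx', 'cy', 'cam_to_world']
```

View pics/top0.png

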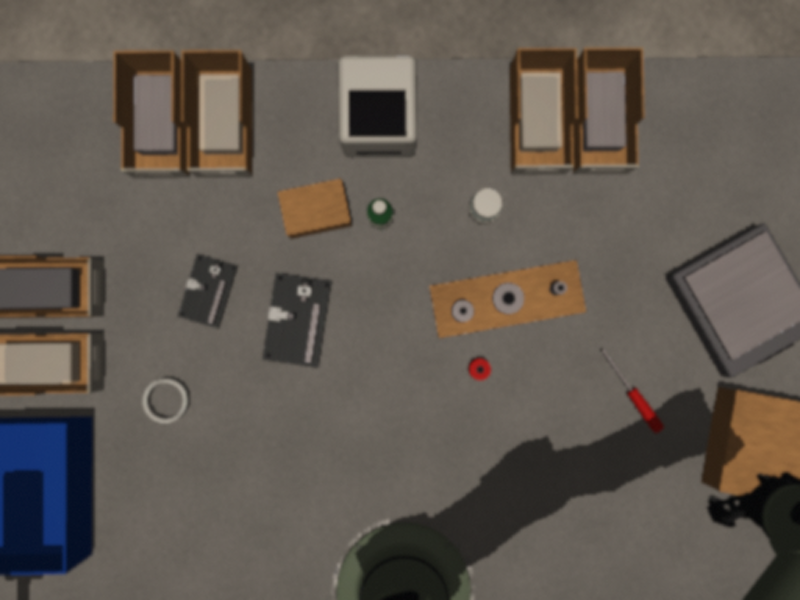

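View pics/side0.png

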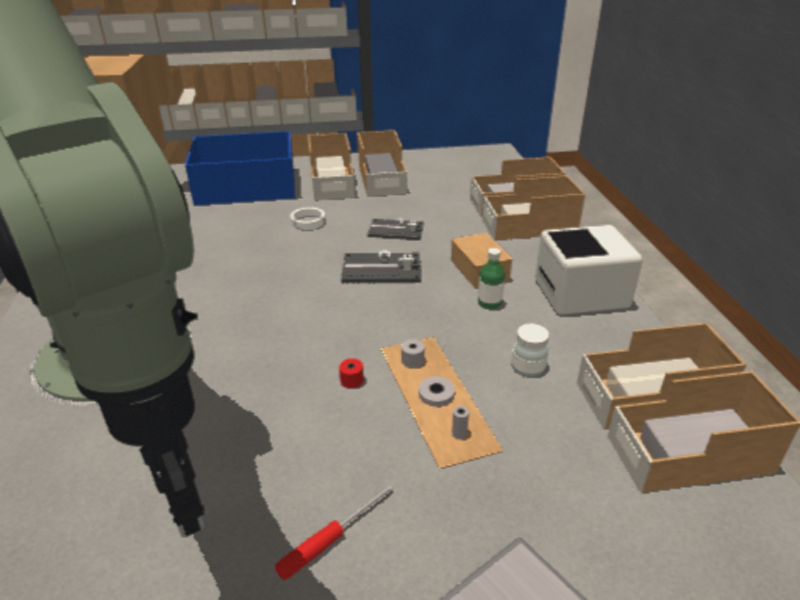

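The top picture shows three round parts on the pad: bush (462,310), flange (508,297) and pin (558,288). A red look-alike stands off the pad at (480,369). There are two gauges, at (297,320) and (208,290). The larger one, at (297,320), is meant. Its rail is on the right (-y) side, its roller on the left at (280,314), and its stop at the top at (304,290), so nest +x is roughly world +x. Next: coarse poses and one enlarged crop to confirm.

```bash
python3 - <<'E'
from h import *
import pickle
c=pickle.load(open("top.pkl","rb")); P=pts(c); im=c["image"]; k=512/800
def blob(mask,u,v):
    n,l=cv2.connectedComponents(mask.astype(np.uint8)); u=int(u*k);v=int(v*k)
    return l==l[v,u] if l[v,u] else None
for n,(u,v) in dict(bush=(462,310),flange=(508,297),pin=(558,288),red=(480,369),stop=(304,290),roller=(280,314),plate=(285,340)).items():
    print(n,np.round(P[int(v*k),int(u*k)],1), im[int(v*k),int(u*k)])
g=im.max(-1)
for n,(u,v) in dict(plate=(285,340),small=(196,300)).items():
    m=blob(g<60,u,v); cn=max(cv2.findContours(m.astype(np.uint8),0,2)[0],key=cv2.contourArea)
    r=cv2.minAreaRect(cn); b=cv2.boxPoints(r)
    # cast to z=12
    q=np.array(c["cam_to_world"])
    W=[]
    for x,y in b:
        d=q[:3,:3]@np.array([(x-c["cx"])/c["fx"],-(y-c["cy"])/c["fy"],-1]); t=(12-q[2,3])/d[2]; W.append(q[:3,3]+t*d)
    W=np.array(W); print(n,np.round(W,1).tolist(),np.linalg.norm(W[0]-W[1]),np.linalg.norm(W[1]-W[2]),W.mean(0))
cv2.imwrite("pics/crop1.png",np.hstack([cv2.resize(im[150:250,105:225],None,fx=3.3,fy=3.3,interpolation=3),cv2.resize(im[150:250,265:385],None,fx=3.3,fy=3.3,interpolation=3)]))
E
```

```text
bush [ 567.4 -121.3   43.5] [49 50 55]
flange [ 592.7 -219.5   19.2] [23 23 24]
pin [ 608.6 -314.7   53.5] [64 67 72]
red [ 448.2 -157.3   42. ] [28 28 41]
stop [611.8 194.3  42.2] [109 115 120]
roller [566.1 245.2  17.9] [156 164 171]
plate [512.1 236.   18.1] [50 53 53]
plate [[475.7, 280.0, 12.0], [647.2, 252.3, 12.0], [628.8, 142.8, 12.0], [457.3, 171.0, 12.0]] 173.71117154082887 111.0097260010099 [552.24244436 211.53004988  12.        ]
small [[564.6, 450.6, 12.0], [687.3, 413.2, 12.0], [662.2, 333.9, 12.0], [539.6, 371.6, 12.0]] 128.24535522735596 83.16471255543844 [613.41827801 392.34986504  12.        ]
```

View pics/crop1.png

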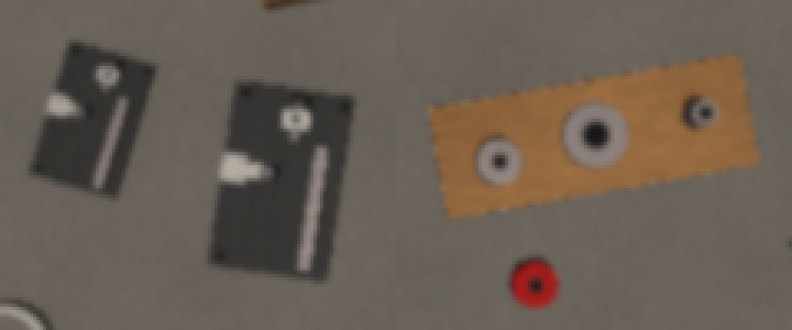

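The crop agrees with that: the bush is the grey 44 mm part at the left end of the pad, and the larger gauge is the right-hand one. The crop is about 120 native pixels per panel. Next I look from near with the wrist camera, first the gauge, then the bush.

```bash
cat >> h.py <<'E'
def R(a): # tool down, jaw x axis at world angle a
    x=np.array([np.cos(a),np.sin(a),0]); z=np.array([0,0,-1.]); return np.stack([x,np.cross(z,x),z],1)
def cast(c,u,v,z):
    q=np.array(c["cam_to_world"]); d=q[:3,:3]@np.array([(u-c["cx"])/c["fx"],-(v-c["cy"])/c["fy"],-1]); return (q[:3,3]+(z-q[2,3])/d[2]*d)
E
python3 - <<'E'
from h import *
import pickle
a0=read_state()["tool_rot"]; print(np.round(a0,2).tolist())
def go(p,a):
    best=[]
    for k in(0,np.pi):
        j=inverse_kinematics(p,R(a+k))
        if j is not None: best.append((np.abs(np.array(j)-read_state()["qpos"]).max(),k))
    k=min(best)[1]; movep(p,R(a+k)); print(k,np.round(read_state()["qpos"],2),read_state()["time"])
an=-0.161; ab=0.21
out=[]
for n,p,a in(("b",[567,-121,260],ab),("n",[530,215,290],an)):
    go(p,a); wait(.2); c=camera("wrist"); pickle.dump(c,open(f"w{n}.pkl","wb")); print(np.round(c["cam_to_world"],2).tolist(),c["fx"]); out.append(c["image"])
cv2.imwrite("pics/w1.png",cv2.resize(np.vstack(out),(450,600),interpolation=cv2.INTER_AREA)) if 0 else cv2.imwrite("pics/w1.png",cv2.resize(np.hstack(out),(800,300),interpolation=cv2.INTER_AREA))
E
```

```text
[[0.39, -0.92, -0.0], [-0.92, -0.39, 0.0], [-0.0, 0.0, -1.0]]
0 [ 0.5   0.46 -0.54  1.67  0.26  1.08  0.08] 2.1083
[[0.98, -0.2, -0.07, 548.94], [0.21, 0.92, 0.32, -39.13], [-0.0, -0.33, 0.95, 402.42], [0.0, 0.0, 0.0, 1.0]] 303.1623436701636
0 [-0.08  0.43 -0.57  1.65  0.25  1.14 -0.87] 3.6417
[[0.99, 0.15, 0.05, 543.58], [-0.16, 0.93, 0.32, 297.26], [-0.0, -0.33, 0.95, 432.36], [0.0, 0.0, 0.0, 1.0]] 303.1623436701636
```

View pics/w1.png

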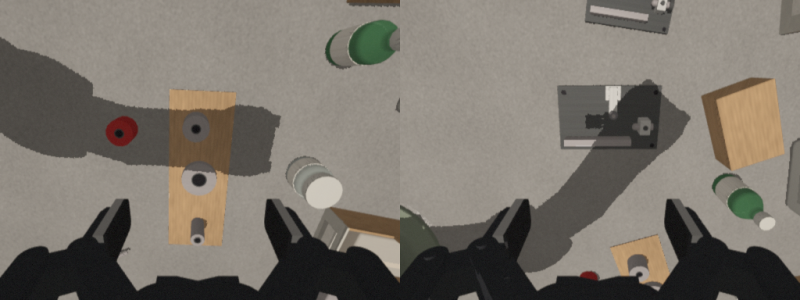

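The left view shows the bush at (195,128), in the arm's shadow on the pad. The right view shows the gauge at x 560–660, y 87–148, with its rail along the lower edge, the roller mount at (612,98) and the stop at (645,127).

```bash
python3 - <<'E'
from h import *
import pickle
b=pickle.load(open("wb.pkl","rb"));n=pickle.load(open("wn.pkl","rb"))
f=lambda i:np.clip(255*(i/255.)**.5,0,255).astype(np.uint8)
A=f(b["image"])[125:205,210:310]; B=f(n["image"])[100:205,190:350]
A=cv2.resize(A,(400,320),interpolation=3); B=cv2.resize(B,(800,525),interpolation=3)
cv2.imwrite("pics/w2.png",B)
hsv=cv2.cvtColor(b["image"],cv2.COLOR_BGR2HSV)
# bush: low saturation region on cardboard
m=(hsv[...,1]<70).astype(np.uint8)
k,l,st,ce=cv2.connectedComponentsWithStats(m[130:195,218:296])
for i in range(1,k):
    if st[i,4]>30: print(i,st[i]+[218,130,0,0,0],ce[i]+[218,130])
P=pts(b); 
for (u,v) in((250,155),(243,163),(256,163),(250,172)): print(u,v,np.round(P[v,u],1),hsv[v,u])
Q=pts(n)
for (u,v) in((215,140),(250,182),(306,160),(270,120)): print(u,v,np.round(Q[v,u],1))
# bore mark: darkest blob
g=b["image"].max(-1); s=g[150:180,235:265]; yy,xx=np.where(s<s.min()+12); print("bore",xx.mean()+235,yy.mean()+150,len(xx),s.min())
print("bore ->",cast(b,xx.mean()+235,yy.mean()+150,39))
E
```

```text
1 [ 233  143   36   39 1080] [250.46111111 162.30555556]
250 155 [ 561.2 -114.2   36.9] [11 22 91]
243 163 [ 554.8 -125.3   38.9] [13 25 92]
256 163 [ 570.4 -122.1   38.5] [24 24 54]
250 172 [ 565.5 -134.6   39.3] [11 24 85]
215 140 [480.9 239.9  11.7]
250 182 [520.3 179.6  36.5]
306 160 [598.7 197.9  37.2]
270 120 [559.6 255.1  19.1]
bore 250.70967741935485 165.1290322580645 31 10
bore -> [ 564.56406695 -125.92945399   39.        ]
```

View pics/w2.png

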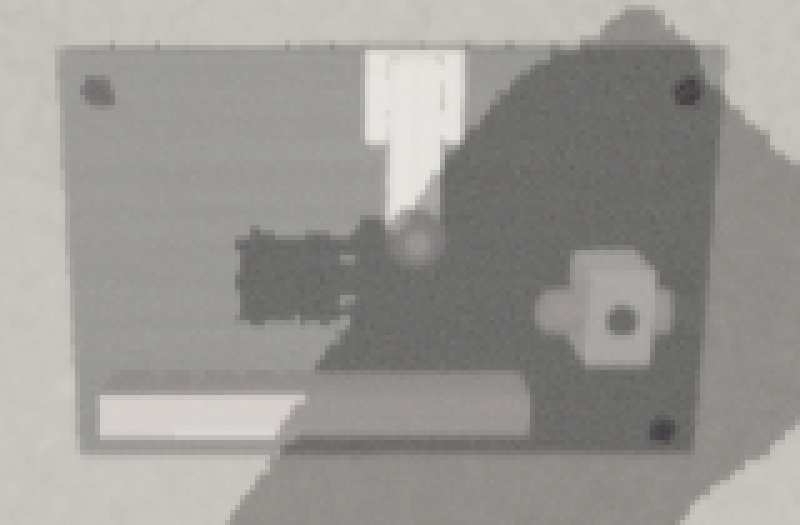

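```bash
python3 - <<'E'
from h import *
import pickle
b=pickle.load(open("wb.pkl","rb"));n=pickle.load(open("wn.pkl","rb"))
P=pts(b); m=np.zeros(P.shape[:2],bool); m[140:185,225:275]=1; m&=(P[...,2]>32)&(P[...,2]<45)
cn=cv2.findContours(m.astype(np.uint8),0,2)[0]; cn=max(cn,key=cv2.contourArea); print("top disk",cv2.fitEllipse(cn)); (u,v)=cv2.fitEllipse(cn)[0]; print(cast(b,u,v,39))
px=np.array([(100,394),(100,439),(530,439),(522,394),(80,453),(692,453),(60,47),(722,47)])/5+[190-.4,100-.4]
M=np.array([(-95,-22,36),(-95,-34,36),(23,-34,36),(23,-22,36),(-105,-47.5,12),(75,-47.5,12),(-105,67.5,12),(75,67.5,12)])
W=np.array([cast(n,*p,z)[:2] for p,z in zip(px,M[:,2])])
A=M[:,:2]; ac,wc=A.mean(0),W.mean(0); H=(A-ac).T@(W-wc); th=np.arctan2(H[0,1]-H[1,0],H[0,0]+H[1,1])
Rm=np.array([[np.cos(th),-np.sin(th)],[np.sin(th),np.cos(th)]]); t=wc-Rm@ac
print("nest",t,th); print(np.round((W-t)@Rm-A,1).tolist())
for nm,x,y,z in(("tip",535,310,32),("stopL",585,310,41),("stopR",655,310,41),("roller",415,243,32)):
    p=cast(n,x/5+189.6,y/5+99.6,z)[:2]; print(nm,(p-t)@Rm)
np.savez("nest.npz",t=t,th=th)
E
```

```text
top disk ((250.42723083496094, 163.72586059570312), (34.405757904052734, 34.67149353027344), 143.1781463623047)
[ 563.86264372 -124.2766875    39.        ]
nest [563.08491491 199.92873114] -0.1602918821410326
[[1.0, 0.1], [0.4, -0.7], [0.5, -0.9], [-2.2, -0.0], [0.8, 0.8], [-0.4, 0.5], [1.4, 0.2], [-1.5, -0.0]]
tip [23.84007451  0.35932618]
stopL [35.69061261  2.42320886]
stopR [54.12416689  2.39802444]
roller [-8.85900662 18.56746844]
```

```bash
cat >> h.py <<'E'
try:
    _n=np.load("nest.npz"); T,TH=_n["t"],float(_n["th"])
except Exception: pass
def N(x,y,z): # nest x,y -> world, z world
    return [T[0]+np.cos(TH)*x-np.sin(TH)*y, T[1]+np.sin(TH)*x+np.cos(TH)*y, z]
def toN(p):
    d=np.array(p[:2])-T; return np.array([np.cos(TH)*d[0]+np.sin(TH)*d[1],-np.sin(TH)*d[0]+np.cos(TH)*d[1],p[2]])
def st(m=""):
    s=read_state(); f=s["ft_force"]; c,sn=np.cos(TH),np.sin(TH)
    print(m,"t%.1f"%s["time"],"nest",np.round(toN(s["eef_pos"]),1),"F",np.round([c*f[0]+sn*f[1],-sn*f[0]+c*f[1],f[2]],1),"gap %.1f"%s["finger_gap"])
E
python3 - <<'E'
from h import *
B=[564,-124.8]
movep(B+[120],R(.21)); movel(B+[9],max_speed=80); wait(.2); st("down")
clamp(); st("clamp"); print(read_state()["eef_pos"])
movel(B+[110],max_speed=120); st("up")
movep(N(-80,2.5,110),R(TH)); st("over")
movel(N(-80,2.5,24),max_speed=80); wait(.3); st("low")
c=camera("wrist"); cv2.imwrite("pics/w3.png",c["image"])
c=camera("side"); cv2.imwrite("pics/s3.png",cv2.resize(c["image"][135:200,200:290],None,fx=6,fy=6,interpolation=3))
E
```

```text
down t7.1 nest [  52.9 -320.5    9.3] F [ 0.5  1.2 -0. ] gap 85.2
clamp t7.5 nest [  52.9 -320.4    9.4] F [-2.2 -0.4  7.7] gap 42.2
[ 564.15843705 -124.80088966    9.39960295]
up t8.5 nest [  52.3 -320.5  109.3] F [-0.3 -0.1 -4.1] gap 42.4
over t9.9 nest [-79.3   1.5 109.8] F [-0.6 -0.6 -4.5] gap 42.3
low t11.4 nest [-79.9   2.5  24.2] F [ 1.  -0.7 -4.8] gap 42.0
```

View pics/w3.png

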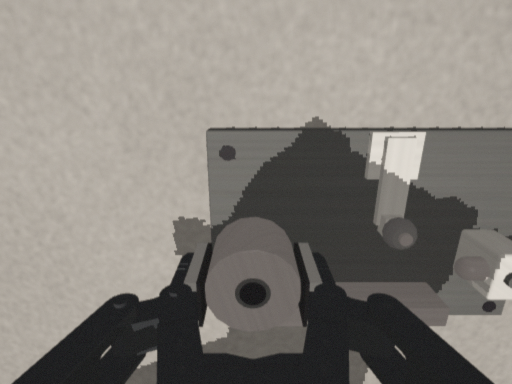

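The bush is held upright between the jaws, with its bore at (253,293), over the open end of the gauge and beside the rail. I check its position relative to the nest, then lower and release it.

```bash
python3 - <<'E'
from h import *
c=camera("wrist"); z=39+15
print("bush in nest",toN(cast(c,253,293,z)))
# rail guiding top edge near rail right part: corner pixels of top face (z=36): (435,290) approx
hit=movel(N(-80,2.5,16.5),max_speed=12,guard=4); st("lower %s"%hit)
open_gripper(); wait(.3); st("open")
movel(N(-80,2.5,90),max_speed=120); st("up")
movel(N(-80,-25,150),max_speed=150); wait(.2)
c=camera("wrist"); import pickle; pickle.dump(c,open("w4.pkl","wb")); cv2.imwrite("pics/w4.png",c["image"]); st()
E
```

```text
bush in nest [-80.3221703    1.33675262  54.        ]
lower True t12.0 nest [-80.    2.5  18.4] F [-0.6 -1.2  8.7] gap 42.6
open t12.8 nest [-80.4   2.1  17.9] F [ 0.3  0.4 -0. ] gap 85.5
up t13.6 nest [-80.2   2.2  89.5] F [-0.2  0.1 -0.4] gap 85.2
 t14.4 nest [-80.4 -24.8 149.3] F [-0.4  0.2 -0.2] gap 85.1
```

View pics/w4.png

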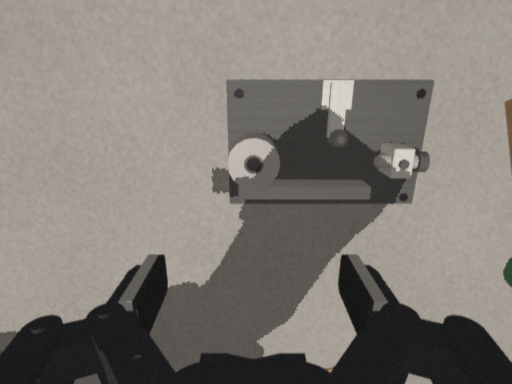

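The bush stands free on the open end, with its bore at (254,164), about on the rail. I nudge it across gently first, then along.

```bash
python3 - <<'E'
from h import *
clamp(); movel(N(-78,50,90),max_speed=150); movel(N(-78,48,20),max_speed=80); wait(.3); st("beside")
movel(N(-78,40,20),max_speed=20); wait(.2); st("near")
hit=movel(N(-78,28,20),max_speed=6,guard=2.5); st("nudge %s"%hit); wait(.2); st()
movel(N(-78,45,20),max_speed=40); movel(N(-100,45,90),max_speed=100)
c=camera("wrist"); cv2.imwrite("pics/w5.png",c["image"])
movel(N(-130,-4,90),max_speed=100); movel(N(-130,-4,20),max_speed=80); wait(.2); st("behind")
E
```

```text
beside t17.3 nest [-77.8  48.1  20.3] F [ 0.3  0.5 -0.7] gap -0.5
near t18.1 nest [-78.   40.1  20. ] F [-0.5 -0.  -0.1] gap -0.0
nudge True t19.3 nest [-78.1  32.9  19.9] F [0.8 1.5 0.8] gap 0.4
 t19.5 nest [-78.2  32.8  19.7] F [1.1 2.6 1.2] gap -0.3
behind t22.8 nest [-129.8   -3.9   20.4] F [ 0.3 -0.2  0.1] gap -0.3
```

```bash
python3 - <<'E'
from h import *
h=movel(N(-100,-4,20),max_speed=15,guard=4); st("1 %s"%h)
h=movel(N(-75,-4,20),max_speed=25,guard=5); wait(.1); st("2 %s"%h)
if not h:
  for x in np.arange(-71,-50,4):
    h=movel(N(x,-4,20),max_speed=15,guard=9); st("3 %s"%h)
    if h: break
E
```

```text
1 False t25.0 nest [-100.   -4.   20.] F [-2.5 -1.   0.3] gap -0.2
2 False t26.2 nest [-74.9  -4.   20. ] F [-1.3 -0.4 -1. ] gap 0.1
3 False t26.6 nest [-70.7  -4.   20. ] F [ 0.7 -0.4  0.6] gap -0.0
3 False t27.1 nest [-66.8  -4.   20. ] F [-0.1 -0.9  0.4] gap 0.0
3 False t27.5 nest [-63.3  -3.8  20. ] F [-5.2  1.9  2.6] gap -0.1
3 False t27.9 nest [-59.2  -3.7  20. ] F [-4.8  1.1  1.9] gap -0.2
3 False t28.3 nest [-55.2  -3.5  20. ] F [-4.3  2.3  1.7] gap 0.2
3 False t28.7 nest [-51.2  -3.5  20. ] F [-3.5  3.2  1.5] gap 0.1
```

The roller was met at TCP x ≈ -65, so the bush is now near x = -16.

```bash
python3 - <<'E'
from h import *
h=movel(N(-45,-4,20),max_speed=10,guard=7); st("a %s"%h)
if not h:
  for x in np.arange(-43,-24,2):
    h=movel(N(x,-4,20),max_speed=4,guard=4.5); st("b %s"%h)
    if h: break
wait(.3); st("held")
E
```

```text
a False t29.5 nest [-45.2  -3.5  20. ] F [-5.   2.8  2.2] gap 0.1
b False t30.1 nest [-43.3  -3.5  20. ] F [-5.1  2.7  1.8] gap -0.1
b False t30.8 nest [-41.2  -3.5  20. ] F [-5.   3.3  2.3] gap 0.3
b False t31.4 nest [-39.2  -3.5  20. ] F [-4.4  3.2  2.4] gap 0.1
b False t32.1 nest [-37.2  -3.5  20. ] F [-4.   2.2  1.3] gap -0.1
b False t32.7 nest [-35.1  -3.5  20.1] F [-3.8  1.9  1. ] gap -0.1
b False t33.4 nest [-33.1  -3.7  20. ] F [-4.4  2.9  0.8] gap 0.1
b True t33.7 nest [-32.9  -3.8  19.7] F [-0.4  0.3 -0.5] gap 0.2
held t34.0 nest [-33.3  -3.7  19.5] F [-0.7 -0.3  0. ] gap 0.1
```

```bash
python3 - <<'E'
from h import *
movel(N(-36,-4,20),max_speed=20); wait(.3); st("off")
h=movel(N(-33.5,-4,20),max_speed=4,guard=6); st("p %s"%h)
for x in np.arange(-33.2,-29,.3):
    if h: break
    h=movel(N(x,-4,20),max_speed=2,guard=6); st("p %.1f %s"%(x,h))
    f=read_state()["ft_force"]
    if np.hypot(f[0],f[1])>8: print("steep"); break
wait(.2); st("held")
E
```

```text
off t34.6 nest [-35.9  -4.   20. ] F [0.7 0.4 0.4] gap 0.1
p False t35.4 nest [-33.5  -4.   20. ] F [ 0.4 -0.3  0.1] gap -0.2
p -33.2 False t35.6 nest [-33.2  -4.   20. ] F [-0.8 -0.9  0. ] gap -0.1
p -32.9 False t35.9 nest [-32.9  -4.   20. ] F [-0.4 -0.5 -0.3] gap 0.3
p -32.6 False t36.1 nest [-32.8  -4.   20. ] F [-2.5  0.7  0.4] gap -0.0
p -32.3 False t36.4 nest [-32.7  -4.   20. ] F [-5.9  0.2  3.2] gap 0.1
p -32.0 False t36.6 nest [-32.6  -4.   19.9] F [-7.4 -0.   3.9] gap 0.0
p -31.7 False t36.9 nest [-32.6  -4.   19.9] F [-8.2  0.1  4.9] gap -0.2
steep
held t37.1 nest [-32.6  -4.   19.9] F [-8.   0.1  4. ] gap -0.1
```

The force rose steeply to 8 N with no movement at TCP x = -32.6. Sliding took 4–5 N, so this is the stop. I back off and look.

```bash
python3 - <<'E'
from h import *
movel(N(-45,-4,20),max_speed=30); movel(N(-70,-4,80),max_speed=100); movel(N(-40,-45,130),max_speed=150); wait(.2)
c=camera("wrist"); st()
P=toN; cv2.imwrite("pics/w6.png",cv2.resize(c["image"][60:260,150:450],None,fx=2.6,fy=2.6,interpolation=3))
g=c["image"]
import pickle; pickle.dump(c,open("w6.pkl","wb"))
E
```

```text
t39.3 nest [-40.6 -44.5 129.5] F [-0.2 -0.1  0.5] gap -0.2
```

View pics/w6.png

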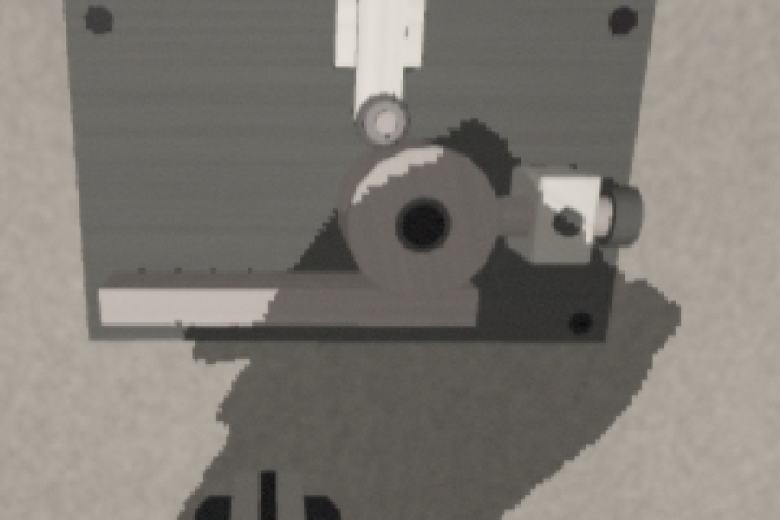

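The bush is past the roller (385,120), against the rail, with the stop pin at (508,215) meeting it. Its bore is at (424,224). One numeric check, then I hand in.

```bash
python3 - <<'E'
from h import *
import pickle
c=pickle.load(open("w6.pkl","rb")); print("bush nest",toN(cast(c,150+424.5/2.6-.5,60+224.5/2.6-.5,48)))
movel(N(-40,-45,200),max_speed=120); wait(.3); st(); finish_job()
E
```

```text
bush nest [ 2.58115431  0.14396148 48.        ]
 t40.4 nest [-40.2 -45.  199.5] F [ 0.2 -0.5 -0.2] gap 0.3
the job is handed in; nothing more can be done
```

The bush is sitting home in the gauge, touching the rail, roller and stop as far as my checks show. I handed the job in at about 40 s, and no verdict is reported.

**What I did:** I took the grey 44 mm bush from the end of the pad and stood it at about nest x = -80 mm. After letting go, I nudged it across to the rail with about 2.5 N and pushed it along past the roller, with readings of up to about 5 N. Then I pressed it against the stop and moved clear.

**Last checks:**
- **Pressing home:** the force rose steeply to about 8 N with no movement, and it met resistance at the same place on both presses.
- **Position:** the last wrist picture puts the bush at nest x ≈ +2.6 mm, y ≈ +0.1 mm, standing upright. It agrees with the stop pin tip, which I had measured at about +24 mm.

**Not fully confirmed:**
- **First press:** it tripped the force guard, and the force then read near zero. I did not catch the peak, so I backed off and pressed again in small steps.
- **Contact and bystanders:** contact with the rail, roller and stop is judged from force and pictures, as the contact forces cannot be read directly. I did not re-measure the other objects afterwards, but nothing unexpected was felt on the moves.

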